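# Set the wire brake of the pay-off stand to its clip

## Task

Reset the drag of the wire pay-off stand: with a fingertip or the outside of the fingers push the upright post on the brake lever round until the lever is fully back against its stop at the free end of the scale (the left end as the robot sees it, where the scale marks are shortest), then push it forward round the scale until the lever stands midway between the two prongs of the little set-point clip, and leave it there. Push gently and do not grip the post; do not lift anything, and leave the spool, the clip, the bobbins and the bottle where they are.

Things in the scene. Friction and masses are not known exactly. Their poses are not given: they have to be found in the camera images.
- stand_axis (a point): Fixed wire pay-off stand: grey round base, radius 71 mm, 14 mm high, a spool in the dish at its centre. This point: on the stand's vertical axis, about which lever and clip turn, at z = 14 mm. Its x axis points to the stand's back; the scale runs round the front from 140 degrees (free end) counterclockwise to 220 degrees from x, seen from above.
- brake_ring (a joint): Angle of the brake ring and its lever, rad: 0 = lever against the stop at the free end (left, short scale marks), growing counterclockwise seen from above, up to 1.40 at the other stop. Dry friction holds it where it is left: about 2.5 N of push on the post moves it, with no spring and next to no coasting.
- lever_post (a point): Upright round steel post to push, 11 mm in diameter, at the end of the brake lever 88 mm from the stand's axis. It rises from z = 17 mm to 62 mm; this point is on its centre line at z = 45 mm. The point's x axis points outward along the lever. The lever itself is a bar 5 mm wide, its top at z = 26 mm.
- lever_mark (a point): The point of the lever bar that is read against the clip: on the bar's centre line, 69 mm from the stand's axis, at z = 22.5 mm.
- clip_gap (a point): Set-point clip: dark steel saddle 24 mm wide on the base's rim, reaching 78 mm from the axis, with two 4 mm wide prongs 15 mm apart, top z = 18 mm, below the lever bar, which passes over them. This point: midway between the prongs, 69 mm from the axis, z = 22.5 mm; lever_mark falls on it when set. Stiff, not to be moved; stands elsewhere on the scale each time.
- spool: Loose spool of green sleeving, 52 mm in diameter and 40 mm high, standing in the stand's dish (floor z = 28 mm, rim z = 34 mm); origin at the centre of its underside. Stays where it is.
- bobbin_a: Loose small wound bobbin, 21 mm in diameter, 16 mm high, on the desk between robot and stand; origin at the centre of its underside. Stays where it is.
- bobbin_b: A second such bobbin.
- bottle: Loose small dropper bottle, 33 mm in diameter, 102 mm high, on the desk to the right of the stand; origin at the centre of its underside. Stays where it is.
- free_stop (a point): Steel stop peg at the free end of the scale, 6 mm in diameter, 62 mm from the stand's axis; this point is its top, z = 26 mm. The lever rests against it at joint value 0, its centre line 0.095 rad past the peg's centre. A like peg stands at the other end of the scale.
Not all that is in view belongs to the job. Leave any red look-alike of the bottle alone.

How it is judged (in metres and radians):
On the way:
1. the brake lever is back against the stop at the free end (within 0.05 rad) (value of joint brake_ring below 0.05 rad), for 0.2 s.
At the end, for the whole second after the job is handed in: After it has been back at the free-end stop, the lever stands at rest between the clip's prongs (its mark within 5 mm of the middle of the gap); the clip is within 4 mm, the spool upright and within 12 mm, and the bobbins and upright bottle within 15 mm of where they were (horizontal distance between lever_mark and clip_gap below 0.005 m and velocity of joint brake_ring between -0.03 and 0.03 rad/s and distance of clip_gap from where it was at the start of the episode below 0.004 m and distance of spool from where it was at the start of the episode below 0.012 m and angle between spool's own z axis and vertical below 0.15 rad and distance of each of bobbin_a, bobbin_b, bottle from where it was at the start of the episode below 0.015 m and angle between bottle's own z axis and vertical below 0.2 rad); the robot touches nothing.
It fails at once if the spool is lifted or knocked out of its dish (distance of spool from where it was at the start of the episode above 0.012 m or angle between spool's own z axis and vertical above 0.3 rad).
It fails at once if a bobbin or the bottle is lifted, carried or knocked away (distance of any of bobbin_a, bobbin_b, bottle from where it was at the start of the episode above 0.015 m).
It fails at once if the set-point clip is shifted (distance of clip_gap from where it was at the start of the episode above 0.004 m).
It fails at once if the lever is gripped or forced (more than 40 N from the fingers) (contact force between the fingers and brake_ring above 40 N).
It also fails if it takes over 64 s, if anything falls off the work surface, if the arm or the gripper's body presses on something with over 40 N, if the wrist force passes 120 N, or if a joint passes its speed limit or range.

## Robot

A 7-joint arm with a two-finger parallel gripper is mounted at the origin on the work surface; the furniture and walls round the work are solid. World frame = base frame: x ahead of the robot, y to its left, z up, the work surface at z = 0. Lengths are in m, angles in degrees, forces in N, time in s.
With the tool pointing down it reaches from about 0.425 to 0.875 m from the base axis. Payload 9.9 kg.
Tool frame: the origin (TCP) lies at the very end of the fingers, on their centre line; the grasp point (between the pads) lies bot.grip_depth behind it (bot.grip_depth is the distance from the TCP to the grasp point, in m); z points along the fingers, y is the direction in which the jaws open and shut (so a half turn about z gives the same grasp; the last joint's range is limited). The gripper opens to 85 mm and grips with 20 to 120 N. Pads are 22 mm wide; open, the fingers measure 114 mm over their backs; the gripper's body (76 mm by 85 mm) begins 54 mm behind the grasp point. The pads swing forward as they close: fully open they stand 13 mm farther back than shut.
Start: joints at [-68.858, 32.985, 1.427, 82.34, -0.859, 64.687, -3.237], TCP at [0.295, 0.607, 0.231] pointing down, gripper open.
Joint ranges: [-157.87, 157.87], [-19.46, 123.44], [-87.15, 90], [11.01, 140.99], [-62.26, 242.26], [9.8, 113.94], [-161.44, 161.44]. Speed limits (degrees/s): [127.2, 127.2, 172.46, 172.46, 180, 180, 180].

## Interface

Orientations are given as [roll, pitch, yaw] about the fixed x, y, z axes, in that order (R = Rz(yaw) Ry(pitch) Rx(roll)).
In Python, from workcell import monitor, camera, order, bot gives the robot as it stands.
- The arm moves only by the shell command python3 -m jog 'ROWS'. ROWS is a JSON object of lists of equal length, an entry for each row: "turn": the turn, a rotation vector about the tool's x, y, z in degrees, a list of three; "travel": the shift along the tool's x, y, z in cm, a list of three; "fingers": the closure in counts, from 0 (fully open) to 255 (shut). In form: {"turn": [[ax, ay, az], ...], "travel": [[x, y, z], ...], "fingers": [fingers, ...]}. A call has 1 to 10 rows; each row is the pose to reach, as a shift and turn from the pose commanded when the call began, along the tool's axes at that moment; what a row does not reach only later rows make up. A row lasts 1/8 s, in which the tool goes at most 62.5 mm and 10.7 degrees, less where a joint would pass 70% of its speed; a pose out of reach is approached as far as the arm can. A call with a gripper value outside its range is refused whole. The fingers move at their own pace and stop on an object; the grip force is fixed at half the most. Time passes only in rows, so rows that repeat a pose let the fingers close. It gives the time, the measured TCP pose, the force and the opening at its end, in the units of the state.
- monitor.read_state(): the state, without advancing time (a new reading comes with each control period).
- camera(name): name is "scene" or "top" or "wrist"; returns a dict with "color" (384x512x3 uint8, red, green, blue), "fov_y" (degrees; the focal length in pixels is half the picture's height over the tangent of half this angle, whatever the lens; pixels are square), "cx", "cy" (the principal point, pixels), "position" and "rotation" of the camera in the world; the wrist camera has in their place "tool_from_camera" (4x4, takes a point from camera to tool coordinates, whose origin is the TCP and whose axes are the flange's). Camera axes: x right, y up, looking along -z (the intrinsics and any distortion apply to the point x, -y, -z); pixel columns grow to the right and rows downward; lengths in m; the calibration is good to about 2 mm. A picture is of the moment at which its call begins: read the wrist's pose just before it. There is no depth.
- order.hand_in(): hands the job in, once; it reports no verdict.
The state is a dict: "time": time; "q": joint angles; "dq": joint speeds; "joint_torque": joint torques, N m; "tool_pos": TCP position; "tcp_rot": TCP orientation; "contact_force": force on the tool from outside, world axes, zero at the start; "wrist_torque": the same for the moment, N m; "opening": finger opening in m.
Only numpy, scipy, OpenCV 4.12 (cv2) and the standard library are available. Lean on these libraries where they do the work, as an engineer would, in place of code of your own. Each camera call takes 0.05 s, during which the arm holds its last target. There are 200 camera calls.

## Working session

There is one attempt and no reset: what is moved stays moved. The work goes in short steps, Python scripts to look and compute and a shell command to move; the robot and the scene stay as the last step left them, time stands still between calls to the robot, and variables do not carry over. Pictures are saved under pics/ and viewed, about 8 in all and at most 12, crops included, and the job is handed in when it is done.

```bash
ls; mkdir -p pics; python3 - <<'E'
from workcell import monitor,camera,bot
import cv2,numpy as np
s=monitor.read_state(); print({k:np.round(v,3).tolist() for k,v in s.items()}, bot.grip_depth)
a=[]
for n in("scene","top"):
    c=camera(n); cv2.imwrite(f"pics/{n}0.png",c["color"][:,:,::-1])
    print(n,{k:np.round(v,4).tolist() for k,v in c.items() if k!="color"})
E
```

```text
pics
{'time': 0.0, 'q': [-68.858, 33.033, 1.422, 82.384, -0.859, 64.688, -3.237], 'dq': [0.02, -0.043, -0.068, 0.057, 0.051, 0.049, -0.028], 'joint_torque': [-0.0, -76.573, 2.25, -28.596, 0.015, 0.013, 0.0], 'tool_pos': [0.295, 0.607, 0.23], 'tcp_rot': [-179.906, 0.004, 154.06], 'contact_force': [-0.3, 0.389, 0.899], 'wrist_torque': [-0.028, 0.028, 0.018], 'opening': 0.085} 0.0187
scene {'fov_y': 44.8182, 'cx': 257.1636, 'cy': 196.6874, 'position': [-0.0666, 0.5145, 0.4248], 'rotation': [64.2127, -0.978, -136.7528]}
top {'fov_y': 46.6588, 'cx': 259.477, 'cy': 185.999, 'position': [0.3538, -0.0737, 0.9476], 'rotation': [6.6532, -0.9815, -90.3111]}
```

View pics/scene0.png

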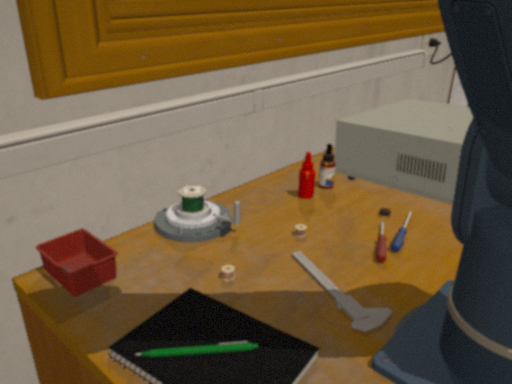

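View pics/top0.png

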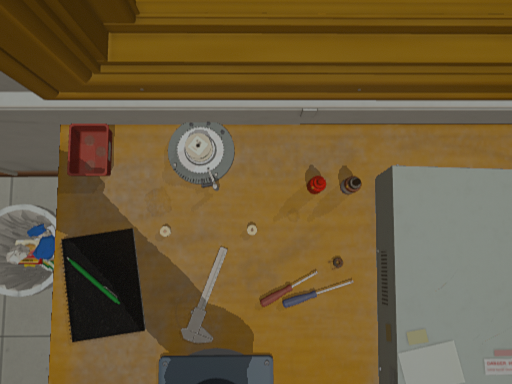

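```bash
cat > h.py <<'E'
import numpy as np,cv2
from scipy.spatial.transform import Rotation as R
from workcell import camera,monitor
def rot(e): return R.from_euler('xyz',e,degrees=True).as_matrix()
def cam(n):
    s=monitor.read_state(); c=camera(n)
    if n=='wrist':
        Rt=rot(s['tcp_rot']); T=np.array(c['tool_from_camera'])
        c['Rm']=Rt@T[:3,:3]; c['p']=np.array(s['tool_pos'])+Rt@T[:3,3]
    else: c['Rm']=rot(c['rotation']); c['p']=np.array(c['position'])
    c['f']=192/np.tan(np.radians(c['fov_y'])/2); return c
def ray(c,u,v): return c['Rm']@np.array([(u-c['cx'])/c['f'],-(v-c['cy'])/c['f'],-1])
def onz(c,u,v,z):
    d=ray(c,u,v); return c['p']+d*(z-c['p'][2])/d[2]
def proj(c,P):
    q=c['Rm'].T@(np.array(P)-c['p']); return c['cx']+c['f']*q[0]/-q[2], c['cy']-c['f']*q[1]/-q[2]
def crop(c,x0,y0,x1,y1,k,fn):
    cv2.imwrite(fn,cv2.resize(c['color'][y0:y1,x0:x1,::-1],None,fx=k,fy=k,interpolation=cv2.INTER_CUBIC))
E
python3 - <<'E'
from h import *
t=cam('top'); s=cam('scene')
a=cv2.resize(t['color'][112:202,160:245,::-1],None,fx=6,fy=6,interpolation=cv2.INTER_CUBIC)
cv2.imwrite('pics/tc.png',a)
b=cv2.resize(s['color'][175:250,145:255,::-1],None,fx=7,fy=7,interpolation=cv2.INTER_CUBIC)
cv2.imwrite('pics/sc.png',b)
for n,u,v,z in [('base',201,152,.014),('post',215,187,.062),('bobA',165,231,.016),('bobB',252,230,.016),('wallrow',200,124,0),('bottle',350,184,.1),('red',316,184,.1)]: print(n,onz(t,u,v,z).round(3))
for n,u,v,z in [('bob',228,272,.016),('bob',300,230,.016),('post',237,203,.062),('spooltop',192,190,.068)]: print(n,onz(s,u,v,z).round(3))
# cabinet lower front edge: top rows 98 at cols 50..500, scene (40,97)
for z in (.3,.4,.5,.6): print(z,onz(t,200,98,z).round(3),onz(t,55,98,z).round(3),onz(s,40,97,z).round(3),onz(s,300,50,z).round(3))
E
```

```text
base [0.536 0.034 0.014]
post [ 0.455 -0.001  0.062]
bobA [0.369 0.106 0.016]
bobB [ 0.37  -0.074  0.016]
wallrow [0.6   0.038 0.   ]
bottle [ 0.456 -0.263  0.1  ]
red [ 0.456 -0.197  0.1  ]
bob [0.36  0.115 0.016]
bob [ 0.362 -0.062  0.016]
post [0.451 0.007 0.062]
spooltop [0.537 0.036 0.068]
0.3 [0.562 0.003 0.3  ] [0.562 0.218 0.3  ] [0.441 0.311 0.3  ] [ 0.468 -0.169  0.3  ]
0.4 [ 0.53  -0.009  0.4  ] [0.53  0.173 0.4  ] [0.034 0.474 0.4  ] [0.04  0.379 0.4  ]
0.5 [ 0.498 -0.021  0.5  ] [0.498 0.128 0.5  ] [-0.372  0.637  0.5  ] [-0.389  0.926  0.5  ]
0.6 [ 0.466 -0.033  0.6  ] [0.466 0.083 0.6  ] [-0.779  0.8    0.6  ] [-0.818  1.474  0.6  ]
```

View pics/tc.png

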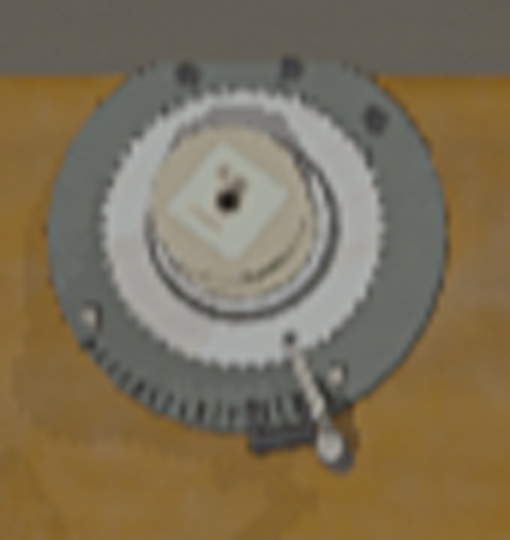

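View pics/sc.png

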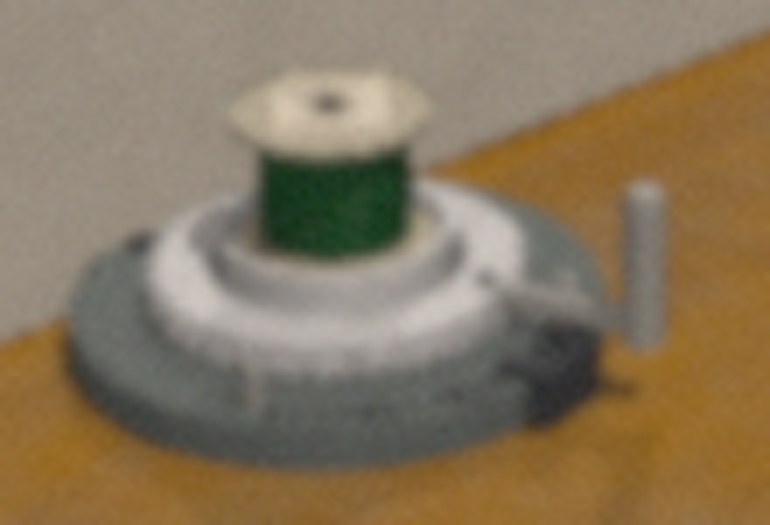

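Views: the stand centre is at about top pixel (201,152). The free-end peg is at (175,164), where the marks are shortest, and the other peg at (216,174). The lever points right of front with its post at (215,187), and the dark clip sits under the lever at about (207,184). The bottle is at (350,184) and its red look-alike at (316,184); neither is needed. Next I move over the stand front with the fingers shut.

```bash
python3 -m jog '{"turn":[[0,0,-26],[0,0,-26],[0,0,-26],[0,0,-26],[0,0,-26],[0,0,-26],[0,0,-26],[0,0,-26],[0,0,-26],[0,0,-26]],"travel":[[-39.6,-48.3,3],[-39.6,-48.3,3],[-39.6,-48.3,3],[-39.6,-48.3,3],[-39.6,-48.3,3],[-39.6,-48.3,3],[-39.6,-48.3,3],[-39.6,-48.3,3],[-39.6,-48.3,3],[-39.6,-48.3,3]],"fingers":[255,255,255,255,255,255,255,255,255,255]}'
```

```text
time: 1.45
tool_pos: [0.4403, -0.0022, 0.2015]
tcp_rot: [180.0, 0.1, -179.9]
contact_force: [2.1, -0.0, -0.5]
opening: -0.0003
```

```bash
python3 - <<'E'
from h import *
w=cam('wrist'); print(w['p'].round(3),w['Rm'].round(2).tolist(),w['fov_y'])
print(np.round(proj(w,[.536,.034,.014]),0),np.round(proj(w,[.453,.002,.062]),0))
cv2.imwrite('pics/w1.png',w['color'][:,:,::-1])
E
```

```text
[ 0.371 -0.003  0.345] [[-0.0, -0.96, -0.27], [1.0, -0.0, -0.0], [0.0, -0.27, 0.96]] 63.47191328356668
[293. 251.] [267. 194.]
```

View pics/w1.png

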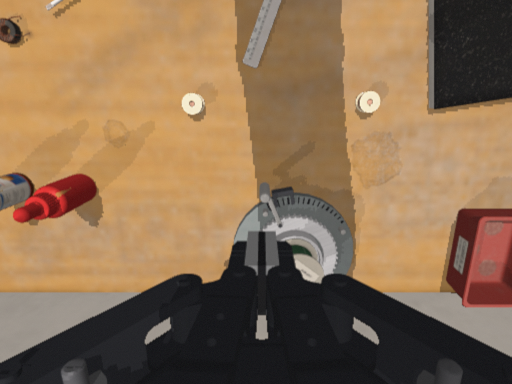

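Wrist view: lever post top at about (264,188), dark clip at (284,191), stand scale below; fingers at (262,245) hide part. I'll enlarge.

```bash
python3 - <<'E'
from h import *
w=cam('wrist'); crop(w,228,172,362,262,5.9,'pics/w1c.png')
E
```

```text
(no output)
```

View pics/w1c.png

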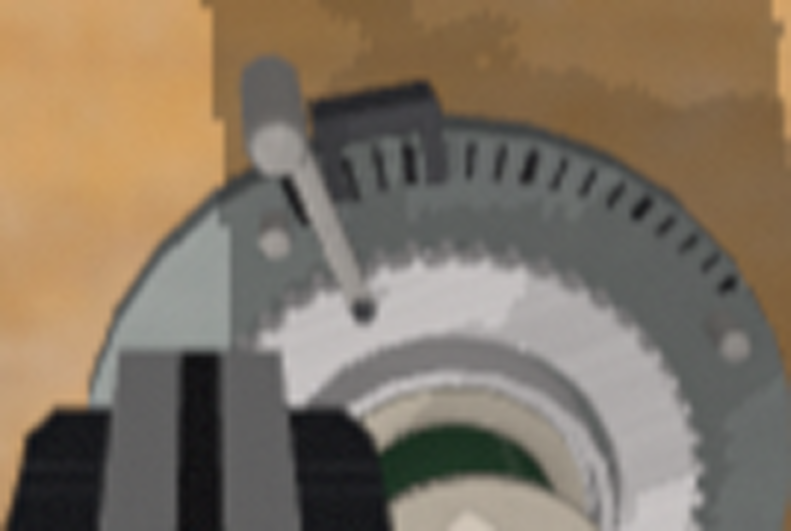

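```bash
cat >> h.py <<'E'
from scipy.optimize import least_squares
def axisfit(P): # list of (xy, radius)
    return least_squares(lambda a:[np.hypot(*(p[:2]-a))-r for p,r in P],[.536,.034]).x
ang=lambda p,a: np.degrees(np.arctan2(*(p[:2]-a)[::-1]))%360
E
python3 - <<'E'
from h import *
w=cam('wrist'); t=cam('top')
W=lambda u,v,z: onz(w,228+u/5.9,172+v/5.9,z)
T=lambda u,v,z: onz(t,160+u/6,112+v/6,z)
for n,F,fp,op,po in[('wrist',W,(733,343),(273,240),(278,148)),('top',T,(90,315),(336,372),(330,445))]:
    f=F(*fp,.026);o=F(*op,.026);p=F(*po,.062)
    a=axisfit([(f,.062),(o,.062),(p,.088)])
    print(n,'axis',a.round(4),'chord',np.linalg.norm(f-o).round(4),'r',[np.hypot(*(q[:2]-a)).round(4) for q in(f,o,p)],'ang',[ang(q,a).round(1) for q in (f,o,p)],p.round(4),f.round(4),o.round(4))
    if n=='wrist':
        l=[W(*c,.018) for c in((342,165),(434,160),(347,198),(436,180),(314,108),(430,88))]
        for q in l: print('clip',q.round(4),np.hypot(*(q[:2]-a)).round(4),ang(q,a).round(1))
c=[T(*q,.014) for q in((50,230),(446,230),(250,432))]; print([x.round(4) for x in c])
E
```

```text
wrist axis [0.5373 0.0379] chord 0.0887 r [np.float64(0.062), np.float64(0.0622), np.float64(0.0878)] ang [np.float64(120.8), np.float64(211.9), np.float64(202.4)] [0.4561 0.0045 0.062 ] [0.5056 0.0912 0.026 ] [0.4845 0.0051 0.026 ]
clip [0.4727 0.0182 0.018 ] 0.0676 196.9
clip [0.4718 0.0354 0.018 ] 0.0656 182.2
clip [0.4791 0.0193 0.018 ] 0.0611 197.8
clip [0.4757 0.0358 0.018 ] 0.0616 181.9
clip [0.4616 0.0129 0.018 ] 0.0798 198.3
clip [0.4579 0.0343 0.018 ] 0.0795 182.6
top axis [0.5389 0.0331] chord 0.088 r [np.float64(0.0619), np.float64(0.0615), np.float64(0.0885)] ang [np.float64(121.0), np.float64(212.0), np.float64(202.3)] [ 0.457  -0.0005  0.062 ] [0.5071 0.0862 0.026 ] [0.4868 0.0005 0.026 ]
[array([0.5396, 0.1029, 0.014 ]), array([ 0.5393, -0.0372,  0.014 ]), array([0.4673, 0.0315, 0.014 ])]
```

```bash
python3 -m jog '{"turn":[[0,0,-10],[0,0,-20],[0,0,-22],[0,0,-22],[0,0,-22],[0,0,-22],[0,0,-22],[0,0,-22]],"travel":[[-2.9,-2.6,2],[-2.9,-2.6,6],[-2.9,-2.6,9],[-2.9,-2.6,11],[-2.9,-2.6,13],[-2.9,-2.6,15],[-2.9,-2.6,16.2],[-2.9,-2.6,16.2]],"fingers":[255,255,255,255,255,255,255,255]}'; python3 - <<'E'
from h import *
w=cam('wrist'); s=monitor.read_state(); print(s['tool_pos'],s['tcp_rot'],s['contact_force'],proj(w,s['tool_pos']))
cv2.imwrite('pics/w2.png',cv2.resize(w['color'][140:260,180:340,::-1],None,fx=5,fy=5,interpolation=cv2.INTER_CUBIC))
E
```

```text
time: 2.65
tool_pos: [0.4687, -0.0252, 0.0388]
tcp_rot: [180.0, -0.1, -157.9]
contact_force: [-0.3, -0.3, 0.6]
opening: 0.0001
[ 0.46902105 -0.0255042   0.0393845 ] [ 1.79978540e+02 -1.77157696e-02 -1.57881389e+02] [0.24899103 0.28526932 0.06445716] (np.float64(262.45488081369984), np.float64(248.01139883777802))
```

View pics/w2.png

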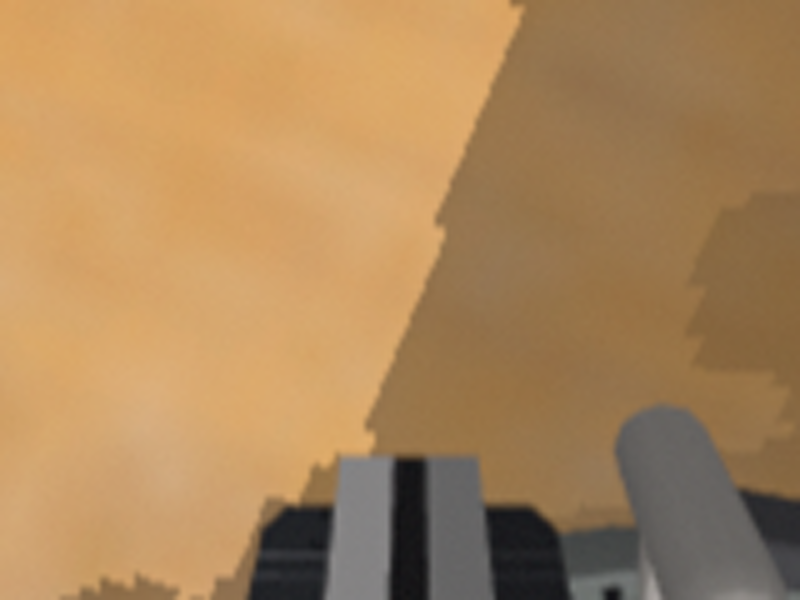

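The finger tip (pads about 14 mm across at the tip, wider bodies above) stands right of the post, and the tip centre projects where it should. I'll approach, then sweep the arc towards the free stop.

```bash
python3 -m jog '{"turn":[[0,0,0],[0,0,0],[0,0,0]],"travel":[[0,0.6,0],[0,1.1,0],[0,1.5,0]],"fingers":[255,255,255]}'; python3 -m jog '{"turn":[[0,0,3],[0,0,5],[0,0,10],[0,0,15],[0,0,20],[0,0,20]],"travel":[[0.08,0.46,0],[0.12,0.77,0],[0.18,1.56,0],[0.17,2.34,0],[0.08,3.12,0],[0.08,3.12,0]],"fingers":[255,255,255,255,255,255]}'
```

```text
time: 3.08
tool_pos: [0.4636, -0.0123, 0.0398]
tcp_rot: [-180.0, 0.0, -158.0]
contact_force: [0.4, -3.8, 1.3]
opening: -0.0001
time: 3.82
tool_pos: [0.4509, 0.0169, 0.0394]
tcp_rot: [180.0, -0.0, -177.9]
contact_force: [-0.4, 0.6, 0.2]
opening: 0.0002
```

```bash
python3 -m jog '{"turn":[[0,0,5],[0,0,10],[0,0,15],[0,0,20],[0,0,25],[0,0,30],[0,0,35],[0,0,40],[0,0,40]],"travel":[[0.12,0.77,0],[0.18,1.56,0],[0.17,2.34,0],[0.08,3.12,0],[-0.06,3.89,0],[-0.28,4.64,0],[-0.56,5.37,0],[-0.9,6.08,0],[-0.9,6.08,0]],"fingers":[255,255,255,255,255,255,255,255,255]}'; python3 - <<'E'
from h import *
w=cam('wrist'); s=monitor.read_state(); a=np.array([.5373,.0379]); p=s['tool_pos']; print(np.hypot(*(p[:2]-a)),ang(p,a),s['contact_force'])
cv2.imwrite('pics/w3.png',w['color'][:,:,::-1])
E
```

```text
time: 4.95
tool_pos: [0.4575, 0.0775, 0.0391]
tcp_rot: [-180.0, -0.0, 142.2]
contact_force: [-0.3, -0.3, 0.9]
opening: -0.0001
0.08913183548957468 153.71082853722024 [-0.45761198 -0.14520953 -0.45088162]
```

View pics/w3.png

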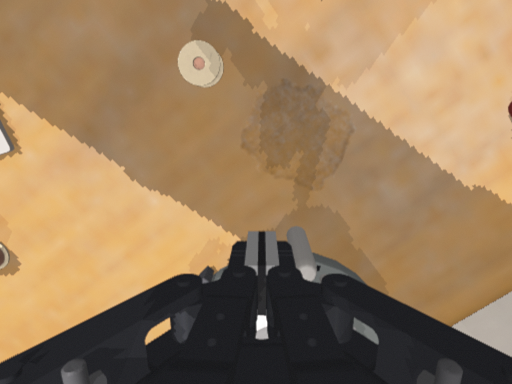

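Post touches the right side of the fingers and rides with them (295,245). About 16° remains, so I'll go to 12° and then creep.

```bash
python3 -m jog '{"turn":[[0,0,4],[0,0,8],[0,0,11],[0,0,13],[0,0,14],[0,0,14]],"travel":[[0.1,0.62,0],[0.16,1.24,0],[0.18,1.71,0],[0.18,2.03,0],[0.17,2.18,0],[0.17,2.18,0]],"fingers":[255,255,255,255,255,255]}'; python3 -m jog '{"turn":[[0,0,1],[0,0,1]],"travel":[[0,0.15,0],[0,0.15,0]],"fingers":[255,255]}'
```

```text
time: 5.75
tool_pos: [0.4697, 0.0954, 0.0392]
tcp_rot: [-180.0, -0.0, 128.1]
contact_force: [-1.4, -2.6, 0.2]
opening: -0.0
time: 6.0
tool_pos: [0.4699, 0.0959, 0.0392]
tcp_rot: [-179.9, -0.0, 127.0]
contact_force: [-3.4, -4.6, 1.3]
opening: -0.0001
```

```bash
python3 -m jog '{"turn":[[0,0,1],[0,0,1]],"travel":[[0,0.15,0],[0,0.15,0]],"fingers":[255,255]}'
```

```text
time: 6.25
tool_pos: [0.4699, 0.0963, 0.039]
tcp_rot: [-179.8, -0.1, 126.0]
contact_force: [-7.2, -7.2, 3.9]
opening: 0.0005
```

```bash
python3 -m jog '{"turn":[[0,0,0],[0,0,0],[0,0,0]],"travel":[[0,0.1,0],[0,0.1,0],[0,0.1,0]],"fingers":[255,255,255]}'; python3 -m jog '{"turn":[[0,0,0],[0,0,0],[0,0,0],[0,0,0],[0,0,0],[0,0,0]],"travel":[[0,-0.8,0],[0,-1.5,0],[0,-1.5,-5],[0,-1.5,-10],[0,-1.5,-15],[0,-1.5,-16]],"fingers":[255,255,255,255,255,255]}'
```

```text
time: 6.62
tool_pos: [0.4701, 0.0964, 0.039]
tcp_rot: [-179.7, -0.1, 126.0]
contact_force: [-7.9, -7.8, 5.6]
opening: 0.0001
time: 7.38
tool_pos: [0.4624, 0.0896, 0.2022]
tcp_rot: [179.7, 0.1, 126.1]
contact_force: [-1.0, 0.5, -0.4]
opening: 0.0
```

Force rose to about 11 N with no movement, so the lever is at the stop (held > 0.5 s). Now over to the other side of the post, at height, with a look on the way. I use a squarer yaw here to keep the wrist clear of the cabinet edge (x≈0.57, z≈0.27).

```bash
python3 -m jog '{"turn":[[0,0,-10],[0,0,-20],[0,0,-30],[0,0,-40],[0,0,-44],[0,0,-44]],"travel":[[0.6,1.2,0],[1.2,2.4,0],[1.8,3.8,0],[2.4,5.3,0],[2.4,5.3,0],[2.4,5.3,0]],"fingers":[255,255,255,255,255,255]}'; python3 - <<'E'
from h import *
w=cam('wrist'); print(monitor.read_state()['tool_pos'],np.round(proj(w,[.4852,.1088,.062]),1),np.round(proj(w,[.5373,.0379,.014]),1))
u,v=map(int,proj(w,[.47,.07,.03])); print(u,v)
x0=max(0,min(u-67,512-134)); y0=max(0,v-50); print(x0,y0); crop(w,x0,y0,x0+134,y0+100,5.9,'pics/w4.png')
E
```

```text
time: 8.12
tool_pos: [0.4893, 0.1399, 0.1986]
tcp_rot: [180.0, -0.1, 170.0]
contact_force: [0.4, -0.7, -0.4]
opening: 0.0
[0.48926205 0.1396818  0.19874284] [228.6 183.4] [180.9 227.6]
191 167
124 117
```

View pics/w4.png

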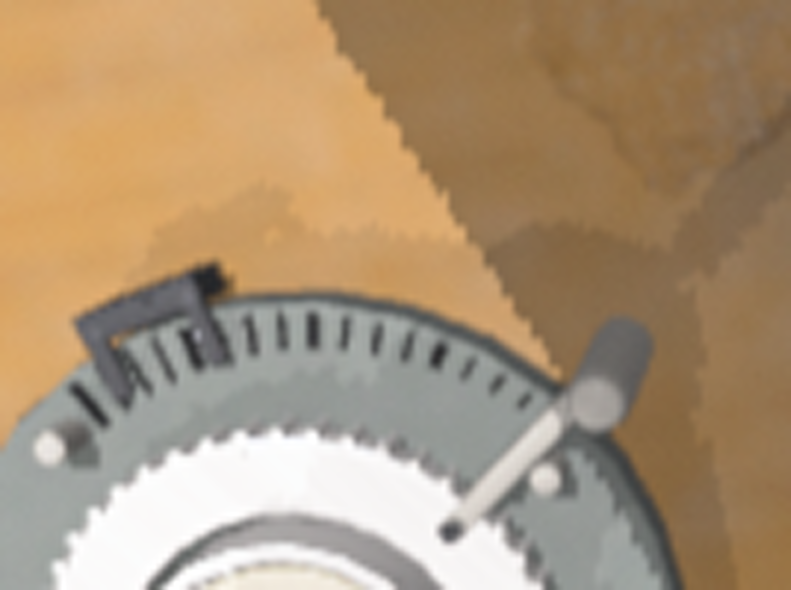

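Lever lies against the free peg (crop 545,478), with the post top at (598,402). The clip is now fully visible, with prong tips at about (122,403) and (219,362). I'll measure the set angle from here.

```bash
python3 - <<'E'
from h import *
w=cam('wrist')
W=lambda u,v,z: onz(w,124+u/5.9,117+v/5.9,z)
f=W(545,478,.026);o=W(52,448,.026);p=W(598,402,.062)
a=axisfit([(f,.062),(o,.062),(p,.088)])
print(a.round(4),np.linalg.norm(f-o).round(4),[(np.hypot(*(q[:2]-a)).round(4),ang(q,a).round(1)) for q in (f,o,p)],p.round(4))
q=[W(*c,.018) for c in((122,403),(219,362),(104,365),(203,322),(78,322),(195,275))]
print([(np.hypot(*(x[:2]-a)).round(4),ang(x,a).round(1)) for x in q])
from numpy import *
# finger centre path: yaw from 170 to 190; rows in start tool frame
s=monitor.read_state(); p0=s['tool_pos'][:2]; y0=170.
for th,yw,d in [(126.3,170,.032),(126.3,170,.019)]+[(t,170+(t-126)*20/64,.019) for t in range(131,191,5)]:
    y=radians(yw); c=a+.088*array([cos(radians(th)),sin(radians(th))])+d*array([sin(y),-cos(y)])
    e=radians(y0); D=c-p0
    print(th,round(-(yw-y0),1),(100*D@array([cos(e),sin(e)])).round(2),(100*D@array([sin(e),-cos(e)])).round(2),c.round(4))
E
```

```text
[0.5384 0.0341] 0.0884 [(np.float64(0.0618), np.float64(120.8)), (np.float64(0.062), np.float64(212.1)), (np.float64(0.0882), np.float64(126.2))] [0.4863 0.1053 0.062 ]
[(np.float64(0.0609), np.float64(200.8)), (np.float64(0.0613), np.float64(182.0)), (np.float64(0.0683), np.float64(199.6)), (np.float64(0.069), np.float64(182.6)), (np.float64(0.0772), np.float64(199.2)), (np.float64(0.0776), np.float64(181.7))]
126.3 -0.0 -0.31 -0.26 [0.4919 0.1365]
126.3 -0.0 -0.31 -1.56 [0.4896 0.1237]
131 -1.6 0.22 -2.11 [0.4835 0.1193]
136 -3.1 0.73 -2.72 [0.4774 0.1141]
141 -4.7 1.18 -3.38 [0.4718 0.1084]
146 -6.2 1.58 -4.07 [0.4667 0.1022]
151 -7.8 1.91 -4.8 [0.4622 0.0957]
156 -9.4 2.18 -5.54 [0.4582 0.0889]
161 -10.9 2.38 -6.3 [0.4549 0.0817]
166 -12.5 2.52 -7.07 [0.4522 0.0743]
171 -14.1 2.59 -7.85 [0.4502 0.0668]
176 -15.6 2.59 -8.63 [0.4488 0.0591]
181 -17.2 2.53 -9.41 [0.4481 0.0514]
186 -18.8 2.4 -10.17 [0.448  0.0436]
```

```bash
python3 -m jog '{"turn":[[0,0,0],[0,0,0],[0,0,0],[0,0,0],[0,0,0]],"travel":[[-0.3,0,4],[-0.3,0,9],[-0.3,0,13],[-0.3,0,16],[-0.3,0,16]],"fingers":[255,255,255,255,255]}'; python3 -m jog '{"turn":[[0,0,0],[0,0,0],[0,0,0],[0,0,0]],"travel":[[0,-0.6,0],[0,-1.1,0],[0,-1.4,0],[0,-1.55,0]],"fingers":[255,255,255,255]}'
```

```text
time: 8.85
tool_pos: [0.4911, 0.1386, 0.0376]
tcp_rot: [-179.9, -0.2, 170.0]
contact_force: [-0.0, -0.8, 0.3]
opening: 0.0002
time: 9.35
tool_pos: [0.4903, 0.124, 0.0399]
tcp_rot: [180.0, 0.1, 170.0]
contact_force: [0.3, 2.8, 2.3]
opening: 0.0001
```

```bash
python3 -m jog '{"turn":[[0,0,-1.6],[0,0,-3.1],[0,0,-4.7],[0,0,-6.2],[0,0,-7.8],[0,0,-9.4],[0,0,-10.9],[0,0,-12.5],[0,0,-14.1],[0,0,-14.1]],"travel":[[0.53,-0.55,0],[1.04,-1.16,0],[1.49,-1.82,0],[1.89,-2.51,0],[2.22,-3.24,0],[2.49,-3.98,0],[2.69,-4.74,0],[2.83,-5.51,0],[2.9,-6.29,0],[2.9,-6.29,0]],"fingers":[255,255,255,255,255,255,255,255,255,255]}'; python3 - <<'E'
from h import *
w=cam('wrist');s=monitor.read_state(); a=np.array([.538,.0355]); print(s['tool_pos'],s['tcp_rot'],s['contact_force'],ang(s['tool_pos'],a),w['p'])
cv2.imwrite('pics/w5.png',w['color'][:,:,::-1])
t=cam('top'); crop(t,160,112,245,202,6,'pics/t5.png')
E
```

```text
time: 10.6
tool_pos: [0.4501, 0.0658, 0.0392]
tcp_rot: [-180.0, -0.0, -175.9]
contact_force: [-0.7, -0.4, -0.4]
opening: -0.0001
[0.45082371 0.06614423 0.03930142] [-1.79966478e+02  3.88300875e-02 -1.75920223e+02] [ 1.06369812  0.48009283 -0.38110526] 160.63239368560485 [0.38160682 0.06005602 0.18281317]
```

View pics/w5.png

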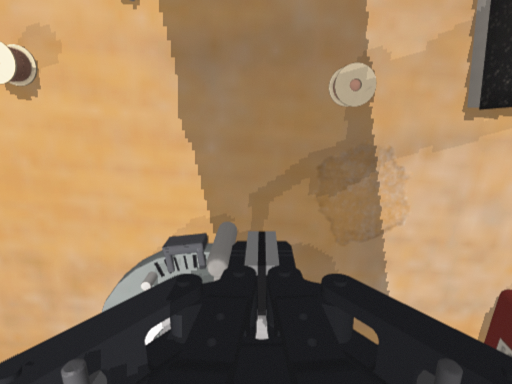

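```bash
python3 -m jog '{"turn":[[0,0,-0.8],[0,0,-1.5],[0,0,-2.3],[0,0,-3.1],[0,0,-3.9],[0,0,-4.7],[0,0,-4.7]],"travel":[[0.1,-0.38,0],[0.19,-0.76,0],[0.26,-1.15,0],[0.32,-1.53,0],[0.35,-1.92,0],[0.38,-2.3,0],[0.38,-2.3,0]],"fingers":[255,255,255,255,255,255,255]}'; python3 -m jog '{"turn":[[0,0,0],[0,0,0],[0,0,0],[0,0,0],[0,0,0],[0,0,0]],"travel":[[0,1,0],[0,2,0],[0,2.5,-4],[0,3.5,-9],[0,4.5,-14],[0,4.5,-16]],"fingers":[255,255,255,255,255,255]}'; python3 - <<'E'
from h import *
w=cam('wrist'); u,v=map(int,proj(w,[.465,.02,.02])); x0=max(0,u-67);y0=max(0,v-50); print(u,v,x0,y0,monitor.read_state()['tool_pos'])
crop(w,x0,y0,x0+134,y0+100,5.9,'pics/w6.png')
E
```

```text
time: 11.58
tool_pos: [0.4482, 0.0432, 0.0393]
tcp_rot: [-180.0, -0.0, -171.2]
contact_force: [0.1, 0.4, -0.5]
opening: -0.0003
time: 12.32
tool_pos: [0.4418, 0.0901, 0.2019]
tcp_rot: [179.9, 0.2, -171.0]
contact_force: [0.8, 0.1, 0.6]
opening: -0.0
194 182 127 132 [0.44244473 0.08984262 0.20306931]
```

View pics/w6.png

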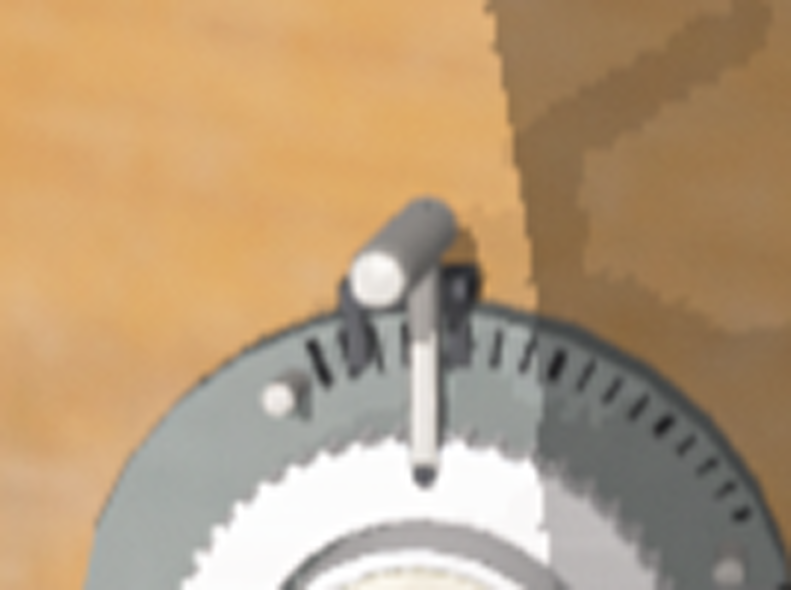

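The lever now stands between the prongs: bar centre at (424,335), prong tips at (355,365) and (457,360). I'll compute the offset.

```bash
python3 - <<'E'
from h import *
w=cam('wrist')
W=lambda u,v,z: onz(w,127+u/5.9,132+v/5.9,z)
f=W(729,570,.026);o=W(279,397,.026);p=W(378,278,.062)
a=axisfit([(f,.062),(o,.062),(p,.088)])
print(a.round(4),np.linalg.norm(f-o).round(4))
F=lambda *c: [(np.hypot(*(x[:2]-a)).round(4),ang(x,a).round(1)) for x in c]
print('pegs,post',F(f,o,p)); print('bar',F(W(424,330,.026),W(425,300,.026),W(425,440,.026)))
print('prongs',F(W(356,366,.018),W(457,360,.018),W(360,335,.018),W(460,330,.018)),'saddle edges',F(W(345,285,.018),W(477,270,.018)))
# prong shadows/edges profile along a row
g=cv2.cvtColor(w['color'],cv2.COLOR_RGB2GRAY)
for r in (190,192): print(r,list(g[r,180:214]))
E
```

```text
[0.5392 0.0339] 0.0888
pegs,post [(np.float64(0.062), np.float64(120.6)), (np.float64(0.062), np.float64(212.2)), (np.float64(0.088), np.float64(186.7))]
bar [(np.float64(0.0697), np.float64(186.6)), (np.float64(0.0753), np.float64(186.4)), (np.float64(0.0487), np.float64(186.8))]
prongs [(np.float64(0.0617), np.float64(200.1)), (np.float64(0.0621), np.float64(182.5)), (np.float64(0.0674), np.float64(198.2)), (np.float64(0.0679), np.float64(182.3))] saddle edges [(np.float64(0.0772), np.float64(198.6)), (np.float64(0.0797), np.float64(180.6))]
190 [np.uint8(51), np.uint8(61), np.uint8(129), np.uint8(154), np.uint8(152), np.uint8(123), np.uint8(86), np.uint8(104), np.uint8(102), np.uint8(92), np.uint8(110), np.uint8(75), np.uint8(141), np.uint8(166), np.uint8(170), np.uint8(157), np.uint8(121), np.uint8(231), np.uint8(234), np.uint8(231), np.uint8(221), np.uint8(131), np.uint8(97), np.uint8(79), np.uint8(95), np.uint8(95), np.uint8(92), np.uint8(93), np.uint8(152), np.uint8(156), np.uint8(143), np.uint8(83), np.uint8(126), np.uint8(165)]
192 [np.uint8(121), np.uint8(54), np.uint8(90), np.uint8(153), np.uint8(156), np.uint8(146), np.uint8(102), np.uint8(106), np.uint8(104), np.uint8(104), np.uint8(126), np.uint8(92), np.uint8(115), np.uint8(167), np.uint8(170), np.uint8(156), np.uint8(132), np.uint8(235), np.uint8(234), np.uint8(230), np.uint8(220), np.uint8(134), np.uint8(99), np.uint8(97), np.uint8(109), np.uint8(97), np.uint8(99), np.uint8(98), np.uint8(151), np.uint8(152), np.uint8(128), np.uint8(90), np.uint8(163), np.uint8(167)]
```

Lever at 186.6°, gap middle at about 190.6° (readings 190.3 to 191.1), so 4° more, or 6.2 mm past the previous contact pose.

```bash
python3 -m jog '{"turn":[[0,0,0],[0,0,0],[0,0,0],[0,0,0],[0,0,0],[0,0,0],[0,0,0]],"travel":[[0,-1.5,4],[0,-2.5,9],[0,-2.5,14],[0,-2.5,16],[0,-3.3,16],[0,-3.9,16],[0,-4.3,16]],"fingers":[255,255,255,255,255,255,255]}'; python3 -m jog '{"turn":[[0,0,0],[0,0,0],[0,0,0],[0,0,0],[0,0,0]],"travel":[[0,-0.2,0],[0,-0.4,0],[0,-0.6,0],[0,-0.82,0],[0,-0.82,0]],"fingers":[255,255,255,255,255]}';  python3 -m jog '{"turn":[[0,0,0],[0,0,0],[0,0,0],[0,0,0],[0,0,0],[0,0,0]],"travel":[[0,1,0],[0,2,0],[0,2.5,-4],[0,3.5,-9],[0,4.5,-14],[0,4.5,-16]],"fingers":[255,255,255,255,255,255]}'; python3 - <<'E'
from h import *
w=cam('wrist'); u,v=map(int,proj(w,[.465,.02,.02])); x0=max(0,u-67);y0=max(0,v-50); print(u,v,x0,y0,monitor.read_state()['tool_pos'])
crop(w,x0,y0,x0+134,y0+100,5.9,'pics/w7.png')
E
```

```text
time: 13.3
tool_pos: [0.4486, 0.0453, 0.0402]
tcp_rot: [-180.0, 0.1, -171.2]
contact_force: [-0.3, 0.5, -0.5]
opening: 0.0001
time: 13.92
tool_pos: [0.4494, 0.0376, 0.0393]
tcp_rot: [-180.0, 0.0, -171.2]
contact_force: [-0.5, 1.1, 1.0]
opening: -0.0001
time: 14.68
tool_pos: [0.4429, 0.0838, 0.2019]
tcp_rot: [179.9, 0.2, -171.0]
contact_force: [0.2, -1.4, -0.9]
opening: -0.0
200 182 133 132 [0.44353501 0.08356552 0.20303005]
```

View pics/w7.png

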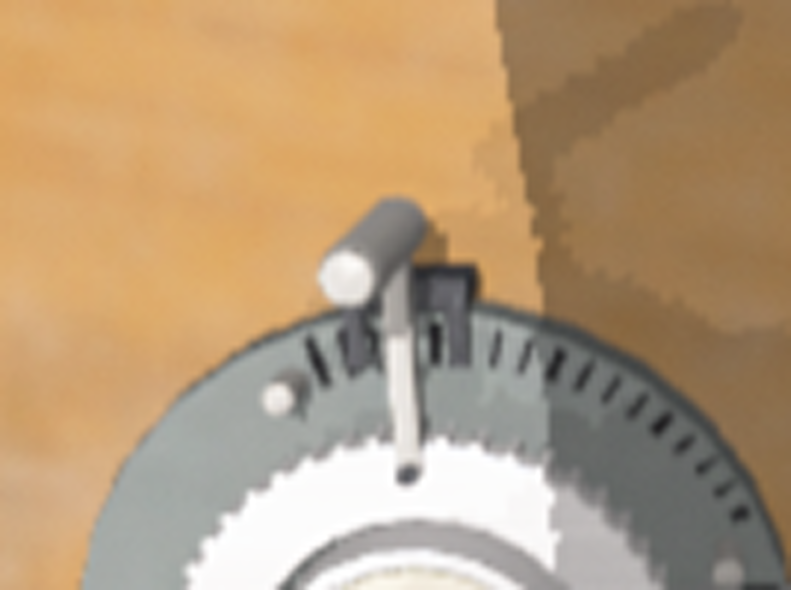

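```bash
python3 - <<'E'
from h import *
w=cam('wrist')
W=lambda u,v,z: onz(w,133+u/5.9,132+v/5.9,z)
f=W(728,570,.026);o=W(278,397,.026);p=W(347,278,.062)
a=axisfit([(f,.062),(o,.062),(p,.088)])
print(a.round(4),np.linalg.norm(f-o).round(4))
F=lambda *c: [(np.hypot(*(x[:2]-a)).round(4),ang(x,a).round(1)) for x in c]
print('pegs,post',F(f,o,p)); print('bar',F(W(399,340,.026),W(398,300,.026),W(405,440,.026)))
print('prongs',F(W(354,365,.018),W(458,362,.018),W(355,335,.018),W(459,330,.018)),'saddle edge',F(W(345,300,.018),W(477,270,.018)))
# post angle from top view too
t=cam('top')
for th in (186.6,188.6,190.6,192.6):
    P=np.array([.5389,.0331])+.088*np.array([np.cos(np.radians(th)),np.sin(np.radians(th))]); print(th,np.round(proj(t,[*P,.062]),2))
g=t['color'][176:194,198:222].min(2); m=(g>120).astype(np.uint8)
n,l,st,ce=cv2.connectedComponentsWithStats(m); print([(s[4],(c+[198,176]).round(1).tolist()) for s,c in zip(st,ce)])
E
```

```text
[0.5392 0.034 ] 0.089
pegs,post [(np.float64(0.062), np.float64(120.5)), (np.float64(0.062), np.float64(212.3)), (np.float64(0.088), np.float64(190.4))]
bar [(np.float64(0.0678), np.float64(190.5)), (np.float64(0.0752), np.float64(190.2)), (np.float64(0.0487), np.float64(191.0))]
prongs [(np.float64(0.0619), np.float64(200.2)), (np.float64(0.0617), np.float64(182.1)), (np.float64(0.0675), np.float64(198.8)), (np.float64(0.0679), np.float64(182.4))] saddle edge [(np.float64(0.0743), np.float64(199.0)), (np.float64(0.0797), np.float64(180.6))]
186.6 [203.19 188.96]
188.6 [204.72 188.76]
190.6 [206.24 188.5 ]
192.6 [207.75 188.18]
[(np.int32(406), [209.8, 184.5]), (np.int32(12), [205.2, 178.5]), (np.int32(14), [205.5, 188.5])]
```

```bash
python3 -c "
from workcell import order,monitor
s=monitor.read_state(); print(s['time'],s['contact_force']); print(order.hand_in())"
```

```text
14.825 [-1.00002913 -0.63097073 -0.62404565]
the job is handed in; nothing more can be done
None
```

I pushed the lever back to the free-end stop, then forward until it stood between the clip's prongs. I then lifted the robot clear and handed in at about 14.8 s; no verdict was reported.

- **Free-end stop:** the push force rose to about 11–12 N with no further movement and was held for over 0.3 s. A close picture afterwards showed the lever on the peg, at 126.2° against 126.3° expected.
- **Final setting:** the wrist camera puts the lever at 190.4–190.5° and the middle of the clip's gap at about 190.6°. The top camera gives about 189.6° for the post. The largest of these differences is about 1.2 mm at the mark, against the 5 mm allowed.
- **Disagreements:**
  - The two cameras differ by up to about 5 mm in where they place the stand, so I compared only angles measured within one view.
  - My first reading of the gap (189.7°) was low because the lever hid part of one prong; later readings gave 190.3–191.1°.
- **Other objects:** the clip's angle reads the same before and after within the measuring scatter. The fingers stayed near z = 39 mm during pushing, above the bobbins. I did not measure the spool, bobbins or bottle again at the end, but no unexpected contact forces appeared.

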